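# Switch off the hotplate and lift the soldered LED board off it with the spatula

## Task

The LED board on the hotplate has just been soldered. First switch the heater off so that the solder can set (lift the red guard, flip the toggle under it towards the guard's hinge, and let the guard down again); then slide the spatula under the hot board, lift it off, and set it down flat in the middle of the cooling stand, on both ledges and between their lips. Lay the spatula back in its rest, blade on the tray and handle in the fork; never touch the hot board with the gripper, do not let it fall, and leave the other things on the bench where they are.

Things in the scene. Friction and masses are not known exactly. Their poses are not given: they have to be found in the camera images.
- hotplate: the hotplate: a dark grey box, 200 (its x) x 280 (its y) x 46 mm, on the bench, fixed. Origin: centre of its underside; x points to its back (away from the robot), y to its left, z up. On its left part (centre at y = +45 mm) lies a bare aluminium heating plate, 180 x 180 mm, its top at z = 58 mm; along the plate's back edge runs a steel fence. The guarded heater switch is on the right part of its deck (z = 46 mm), at y = -100 mm
- plate_centre (a point): centre of the heating plate's top face, 58 mm above the bench; axes as the hotplate's
- fence (a point): middle of the fence's front face, at its foot on the plate (80 mm behind plate_centre). The fence is 170 mm long across the plate and stands 15 mm above it; a board pushed against it squares up and stops
- guard (a joint): hinge angle of the switch's red cover, rad: 0 shut, 1.75 fully open (thrown back to its stop). The cover is a hood 66 mm long (forward of its hinge), 32 mm wide and 36 mm high over the hinge, open below, hinged at its back on an axis along the hotplate's y; its front end swings up and back. It is light (50 g) and has no catch: let go below about 0.9 rad it drops shut, let go above about 1.1 rad it falls open and stays so
- guard_hinge (a point): middle of the cover's hinge axis, 55 mm above the bench (in the hotplate's frame x = 21 mm, y = -100 mm)
- guard_lip (a point): front edge of the small lip at the top of the cover's front end: when shut, 75 mm in front of the hinge and 34 mm above it. The lip stands 9 mm out from the cover's front wall, is 24 mm wide and 3 mm thick, its top 1 mm below the cover's; it moves with the cover
- toggle (a joint): angle of the heater's toggle under the cover, rad: -0.4 on (leaning to the hotplate's front, toward the robot), +0.4 off (leaning to the back, toward the cover's hinge). It stays where it is put; 1 to 2 N at the tip moves it
- toggle_tip (a point): tip of the toggle: a steel bat lever 10 mm thick, its pivot 37 mm in front of the cover's hinge axis and 1 mm above it, the tip 26 mm from the pivot
- led_board: the LED board: a square aluminium-backed lamp board, 80 x 80 x 3.2 mm, 65 g, green on top with 4 x 4 pale LEDs with yellow centres and a white connector 6 mm tall; it lies loose and flat on the heating plate, LEDs up. Origin: centre of its underside. Its lower edges are bevelled (1.4 mm high, 3.5 mm deep) so that a thin blade gets under
- spatula: the offset spatula, 110 g, loose: a flat steel blade 88 (its x) x 44 x 1.8 mm, its last 24 mm tapering to a 0.6 mm edge, a cranked neck and a black handle 118 mm long, 15 mm wide, 18 mm high, level with the blade and above its line. Origin: underside of the blade at its back end (the heel), in the middle; x points along the blade to its edge, z up. The blade reaches from x = 0 to 88 mm, the handle from x = -32 to -150 mm with its underside 37 mm above the blade's underside
- spatula_grip (a point): middle of the handle's front part, the place to hold it: 56 mm behind the heel (x = -56 mm), 46 mm above the blade's underside
- spatula_tip (a point): middle of the blade's front edge, at its underside (x = 88 mm)
- tool_rest: the spatula's rest: a grey-painted steel tray 236 (its x) x 90 mm with a floor 3 mm thick and a rim 8 mm high, fixed on the bench. The blade lies on the floor and the tail of the handle in a fork 110 mm behind the tray's centre (x = -110 mm; fork seat 40 mm above the bench, 26 mm wide at the seat and wider above, its prongs 13 mm taller). Origin: centre of its underside; x as the spatula's
- rest_place (a point): where the spatula's origin (blade heel) is when it lies right in the rest: on the tray floor, 22 mm in front of the tray's centre; axes as the spatula's
- cooling_stand: the cooling stand, fixed: a blue base 120 x 120 mm with a black fan on it (top 29 mm above the bench) and, to either side, an aluminium ledge along its x. Origin: centre of its underside. It is open at both ends, above and between the ledges, so that a spatula blade can sink between them and be drawn out along -x
- ledges (a point): centre point between the two ledges at the height of their top faces, 56 mm above the bench; axes as the stand's. The ledges are 110 mm long (x), their tops reach from 29 to 52 mm either side of the centre (a gap of 58 mm); along their outer edges lips 3 mm high, 104 mm apart, keep the board in
- spray_can: bystander: teal spray can with a dark cap, standing, 67 mm across, 202 mm tall. Origin: centre of its underside
- contact_spray: bystander: white and red spray can, standing, 59 mm across, 177 mm tall. Origin: centre of its underside
- solder_reel: bystander: blue reel of solder wire, standing on its flange, 56 mm across, 39 mm tall. Origin: centre of its underside
- flux_syringe: bystander: orange flux syringe with a blue tip, lying, 140 mm long along its y, 16 mm high. Origin: centre of its underside
- bent_tweezers: bystander: steel tweezers, lying, 122 mm long along their y, 9 mm high. Origin: centre of its underside
- fin_block: bystander: small aluminium heat sink with upright fins, 50 x 50 mm, 22 mm high. Origin: centre of its underside

How it is judged:
By the outcome, as a careful person would: the job done as asked, in the order asked, and still so for the second after the job is handed in, with the robot touching nothing.
It also fails if it takes over 72 s, if anything falls off the work surface, if the arm or the gripper's body presses on something with over 40 N, if the wrist force passes 120 N, or if a joint passes its speed limit or range.

## Robot

A 6-joint arm with a two-finger parallel gripper is mounted at the origin on a cart in front of the work surface, level with it; the furniture and walls round the work are solid. World frame = base frame: x ahead of the robot, y to its left, z up, the work surface at z = 0. Lengths are in m, angles in rad, forces in N, time in s.
With the tool pointing down it reaches from about 0.4 to 0.825 m from the base axis. Payload 7 kg.
Tool frame: the origin (TCP) lies at the very end of the fingers, on their centre line; the grasp point (between the pads) lies 19 mm behind it; z points along the fingers, y is the line along which they close (so a half turn about z gives the same grasp; the last joint's range is limited). The gripper opens to 88 mm and grips with 3 to 60 N. Pads are 19 mm wide; open, the fingers measure 130 mm over their backs; the gripper's body (78 mm by 193 mm) begins 47 mm behind the grasp point.
Start: joints at [1.432, 0.359, 0.012, 0, -1.224, -0.288], TCP at [0.279, 0.614, 0.227] pointing down, gripper open.
Joint ranges: [-3.07, 3.07], [-1.43, 2.12], [-1.02, 1.25], [-3.03, 1.67], [-3.05, -0], [-3.03, 3.03]. Speed limits (rad/s): [2.39, 2.39, 3.01, 3.14, 3.14, 3.14].

## Interface

Orientations are given as [roll, pitch, yaw] about the fixed x, y, z axes, in that order (R = Rz(yaw) Ry(pitch) Rx(roll)).
In Python, from station import arm, vision gives the robot as it stands. The module is installed in compiled form; this text tells all that it offers.
- The arm moves only by the tool jog_arm, never from a script. Its argument "steps" is a list that holds one entry, the list of rows, each a list of 7 numbers: the closure in counts, from 0 (fully open) to 255 (shut), then the shift along the tool's x, y, z scaled (see below), then the turn, a rotation vector about the tool's x, y, z scaled (see below). In form: [[[grip, dx, dy, dz, rx, ry, rz], ...]]. A call has 1 to 8 rows; each row is the pose to reach, as a shift and turn from the pose commanded when the call began, along the tool's axes at that moment; what a row does not reach only later rows make up. The controller multiplies each number of a shift by 250 mm and each number of a turn by 45 degrees. A row lasts 1/10 s, in which the tool goes at most 50 mm and 8.59 degrees, less where a joint would pass 70% of its speed; a pose out of reach is approached as far as the arm can. A call with a number of a shift or a turn outside -1 to 1 is refused whole. A call with a gripper value outside its range is refused whole. The fingers move at their own pace and stop on an object; "newtons" is the grip in N (left out, the last holds). Time passes only in rows, so rows that repeat a pose let the fingers close. It gives the time, the measured TCP pose, the force, the opening and the grip force at its end, in the units of the state.
- arm.get_state(): the state, without advancing time (a new reading comes with each control period).
- vision.grab_frame(name): name is "scene" or "top"; returns a dict with "color" (384x512x3 uint8, red, green, blue), "vfov" (degrees; the focal length in pixels is half the picture's height over the tangent of half this angle, whatever the lens; pixels are square), "cx", "cy" (the principal point, pixels), "extrinsics" (4x4, takes a point from world to camera coordinates). Camera axes: x right, y down, z forward; pixel columns grow to the right and rows downward; lengths in m; the calibration is good to about 2 mm. A picture is of the moment at which its call begins. There is no depth.
- arm.job_done(): hands the job in; it is judged then, once.
The state is a dict: "t": time; "q": joint angles; "qd": joint speeds; "joint_efforts": joint torques, N m; "eef_pos": TCP position; "ee_rot": TCP orientation; "force": force on the tool from outside, world axes, zero at the start; "moment": the same for the moment, N m; "width": finger opening in m; "gripper_force": force on a finger pad.
Only numpy, scipy, OpenCV 4.12 (cv2) and the standard library are available. Lean on these libraries where they do the work, as an engineer would, in place of code of your own. Each camera call takes 0.05 s, during which the arm holds its last target. There are 200 camera calls.

## Working session

There is one attempt and no reset: what is moved stays moved. The work goes in short steps, Python scripts to look and compute and a tool call to move; the robot and the scene stay as the last step left them, time stands still between calls to the robot, and variables do not carry over. Pictures are saved under pics/ and viewed, at most 10 in all, crops included, and the job is handed in when it is done.

Besides the shell and the picture viewer there is one more tool, called after ">>>" as name([rows], argument=value, ...), one row to a line, values as JSON. jog_arm: Moves the arm, as the interface text tells. Its arguments: {"type":"object","properties":{"steps":{"type":"array","items":{"type":"array","items":{"type":"array","items":{"type":"number"}}}},"newtons":{"type":"number"}},"required":["steps"]}

```bash
mkdir -p pics
python3 - <<'E'
from station import arm, vision
import cv2,pickle
print(arm.get_state())
for n in("scene","top"):
    f=vision.grab_frame(n);pickle.dump(f,open(n+".pkl","wb"))
    print(n,f["vfov"],f["cx"],f["cy"],f["extrinsics"].round(4).tolist(), [k for k in f])
    cv2.imwrite(f"pics/{n}0.png",cv2.resize(f["color"][:,:,::-1],(800,600),interpolation=cv2.INTER_CUBIC))
E
```

```text
{'t': 0.0, 'q': array([ 1.43211648e+00,  3.59357837e-01,  1.10590754e-02, -3.38451788e-04,
       -1.22410284e+00, -2.88082930e-01]), 'qd': array([ 8.18007080e-04,  9.80477719e-05, -1.88763005e-04, -4.60451971e-04,
        1.56870937e-04, -4.07716584e-04]), 'joint_efforts': array([ 9.32959629e-04, -5.82719707e+01,  2.93070710e+01,  6.99750736e+00,
        6.99098004e-03, -1.50454903e-04]), 'eef_pos': array([0.27923655, 0.61399484, 0.22564368]), 'ee_rot': array([ 3.13996313e+00, -1.51067398e-04, -4.26877912e-01]), 'force': array([-0.03174909,  0.09725678, -0.06981179]), 'moment': array([-0.01030305, -0.05272501,  0.03989388]), 'gripper_force': 0.0, 'width': 0.087706060866746}
scene 50.69344954622494 247.42741731482408 191.2896589812771 [[-0.8669, -0.4985, -0.0018, 0.4779], [-0.3457, 0.6037, -0.7183, 0.2848], [0.3592, -0.6221, -0.6957, 0.998], [0.0, 0.0, 0.0, 1.0]] ['color', 'vfov', 'cx', 'cy', 'extrinsics']
top 54.517386087321455 254.9351376766013 191.8205686209629 [[0.0265, -0.9996, 0.0031, -0.0801], [-0.9942, -0.0266, -0.1045, 0.5713], [0.1046, -0.0003, -0.9945, 1.1835], [0.0, 0.0, 0.0, 1.0]] ['color', 'vfov', 'cx', 'cy', 'extrinsics']
```

View pics/scene0.png

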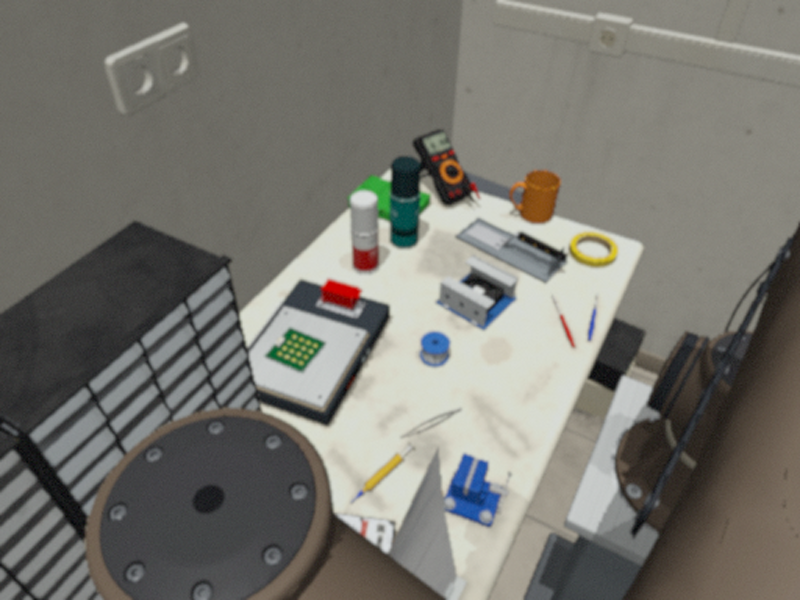

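View pics/top0.png

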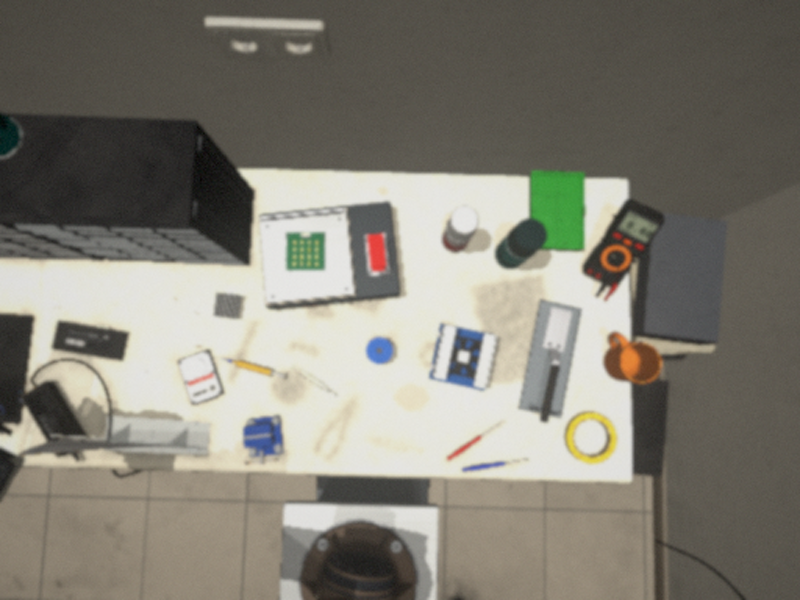

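```bash
cat > crop.py <<'E'
import cv2,numpy as np
def crop(img,u0,v0,w,h,s,out,ox,oy):
    c=cv2.resize(img[v0:v0+h,u0:u0+w,::-1],(w*s,h*s),interpolation=cv2.INTER_CUBIC)
    for u in range(-(-u0//10)*10,u0+w,10):
        x=int((u-u0+.5)*s); cv2.line(c,(x,0),(x,5),(255,0,255),1); cv2.putText(c,str(u),(x-8,14),0,.3,(255,0,255),1)
    for v in range(-(-v0//10)*10,v0+h,10):
        y=int((v-v0+.5)*s); cv2.line(c,(0,y),(5,y),(255,0,255),1); cv2.putText(c,str(v),(7,y+3),0,.3,(255,0,255),1)
    hh=min(h*s,out.shape[0]-oy);ww=min(w*s,out.shape[1]-ox)
    out[oy:oy+hh,ox:ox+ww]=c[:hh,:ww]
E
python3 - <<'E'
from crop import *
import pickle
t=pickle.load(open("top.pkl","rb"))["color"];s=pickle.load(open("scene.pkl","rb"))["color"]
o=np.zeros((600,800,3),np.uint8)
crop(t,162,125,100,74,5,o,0,0);crop(t,330,186,44,86,6,o,530,0);crop(t,272,203,48,45,5,o,0,375)
cv2.imwrite("pics/a.png",o)
o=np.zeros((600,800,3),np.uint8)
crop(s,148,174,105,96,4,o,0,0);crop(s,275,162,60,50,6,o,430,0);crop(s,285,135,90,50,5,o,300,330)
crop(s,225,95,50,80,3,o,0,390)
cv2.imwrite("pics/b.png",o)
E
```

```text
(no output)
```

View pics/a.png

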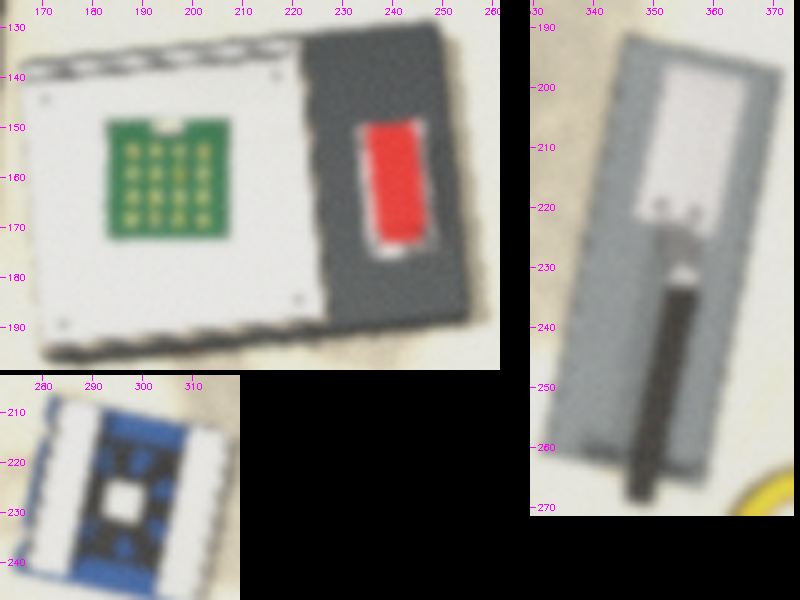

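View pics/b.png

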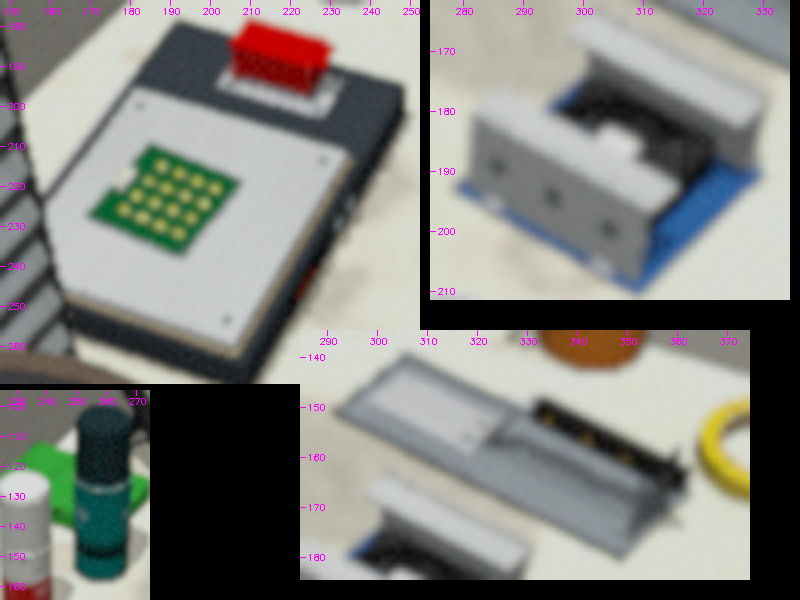

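```bash
cat > fit.py <<'E'
import numpy as np,pickle,cv2
from scipy.optimize import least_squares
F={n:pickle.load(open(n+".pkl","rb")) for n in("top","scene")}
def proj(f,P):
    fl=192/np.tan(np.radians(f["vfov"]/2)); c=np.c_[P,np.ones(len(P))]@f["extrinsics"][:3].T
    return np.c_[f["cx"]+fl*c[:,0]/c[:,2],f["cy"]+fl*c[:,1]/c[:,2]]
def T(p,M):
    c,s=np.cos(p[2]),np.sin(p[2]); return np.c_[p[0]+c*M[:,0]-s*M[:,1],p[1]+s*M[:,0]+c*M[:,1],M[:,2]]
def nat(X,u0,v0,s,ox=0,oy=0): X=np.array(X,float); return np.c_[u0+(X[:,0]-ox)/s-.5,v0+(X[:,1]-oy)/s-.5]
def fit(name,obs,p0):
    D=[(F[c],np.array(M)/1000.,nat(X,*k)) for c,M,X,k in obs]
    r=lambda p:np.concatenate([(proj(f,T(p,M))-x).ravel() for f,M,x in D])
    s=least_squares(r,p0,loss="soft_l1")
    print(name,s.x.round(4),[ (proj(f,T(s.x,M))-x).round(1).tolist() for f,M,x in D]); return s.x
E
cat > f1.py <<'E'
from fit import *
ht=(162,125,5);hs=(148,174,4)
H=fit("hot",[("top",[[100,-140,46],[-100,-140,46],[-90,-45,58],[-90,135,58],[21,-84,91],[21,-116,91],[-45,-116,91],[-45,-84,91]],
 [[440,20],[468,320],[327,316],[40,346],[365,125],[413,121],[427,240],[379,243]],ht),
 ("scene",[[100,-140,46],[-100,-140,46],[-90,-45,58],[90,-45,58],[-90,135,58],[-45,-116,91],[21,-116,91],[21,-84,91],[-45,-84,91]],
 [[181,22],[405,88],[353,152],[138,88],[236,350],[331,45],[251,25],[232,47],[318,75]],hs)],[.6,.1,0])
sq=[[40,40,61.2],[40,-40,61.2],[-40,-40,61.2],[-40,40,61.2]]
B=fit("board",[("top",sq,[[106,120],[229,119],[229,239],[107,238]],ht),("scene",sq,[[90,215],[151,145],[241,182],[183,254]],hs)],[.6,.1,0])
S=fit("stand",[("top",[[55,29,56],[-55,29,56],[55,-29,56],[-55,-29,56]],[[103,33],[66,203],[190,51],[154,223]],(272,203,5)),
 ("scene",[[-55,29,56],[-55,-29,56]],[[680,187],[735,122]],(275,162,6,430,0))],[.4,-.2,-.2])
R=fit("rest",[("top",[[118,45,8],[118,-45,8],[-118,-45,8],[-118,45,8]],[[628,33],[782,70],[706,488],[545,457]],(330,186,6,530,0)),
 ("scene",[[118,-45,8],[118,45,8],[-118,45,8]],[[405,352],[335,408],[620,560]],(285,135,5,300,330))],[.4,-.4,-.2])
P=fit("spat",[("top",[[88,22,1.8+3],[88,-22,4.8],[0,-22,4.8],[0,22,4.8],[-32,7.5,58],[-32,-7.5,58],[-150,7.5,58],[-150,-7.5,58]],
 [[663,63],[745,78],[716,235],[636,215],[668,287],[697,287],[626,500],[653,505]],(330,186,6,530,0)),
 ("scene",[[88,-22,4.8],[88,22,4.8],[0,22,4.8],[0,-22,4.8]],[[408,367],[355,400],[475,455],[513,412]],(285,135,5,300,330))],[.4,-.4,-.2])
print("tray->spat origin", (T(R,np.array([[.022,0,.003]]))))
pickle.dump(dict(H=H,B=B,S=S,R=R,P=P),open("poses.pkl","wb"))
c=lambda q,x,y,z:T(q,np.array([[x,y,z]])/1000.).round(4)
print("hinge",c(H,21,-100,55),"lip",c(H,-54,-100,89),"tip",c(H,21-37-10,-100,80),"plate",c(H,0,45,58),"fence",c(H,80,45,58))
th=B[2]-H[2];print("board rel",T([0,0,-H[2]],np.array([[B[0]-H[0],B[1]-H[1],0]])),th)
E
python3 f1.py
```

```text
hot [0.6598 0.0835 0.1283] [[[0.3, 0.7], [0.9, 1.2], [-0.9, 1.5], [0.1, 1.2], [-0.1, 2.1], [0.4, 1.9], [-0.3, -1.1], [-0.9, -0.7]], [[-0.9, -1.3], [2.1, -0.7], [-0.8, 1.1], [-2.8, 0.1], [-0.2, -0.3], [0.1, -0.6], [-0.1, -1.4], [-0.3, -0.1], [-1.2, -1.1]]]
board [0.6651 0.1278 0.0386] [[[0.4, 0.0], [0.8, -0.1], [0.7, 0.6], [0.0, 1.1]], [[-2.1, 0.7], [-0.8, -0.7], [0.7, -0.3], [-0.7, 1.6]]]
stand [ 0.4597 -0.2014 -0.1814] [[[-0.4, -0.2], [0.1, 0.1], [0.1, -0.0], [0.6, -0.1]], [[-0.7, 0.0], [0.7, 0.7]]]
rest [ 0.4615 -0.3872 -0.1942] [[[-0.2, 0.1], [0.8, -0.1], [-0.1, 0.8], [-0.4, -0.2]], [[-0.1, -0.1], [-0.9, 0.3], [0.4, -0.5]]]
spat [ 0.4804 -0.3924 -0.2165] [[[1.0, -0.1], [0.2, 0.5], [-0.5, 0.2], [-0.2, 0.3], [0.9, -1.1], [0.8, 0.0], [-0.1, 0.4], [0.1, 0.7]], [[-1.5, 1.3], [1.7, 0.2], [-1.9, -0.1], [-2.2, 2.5]]]
tray->spat origin [[ 0.48308431 -0.39146355  0.003     ]]
hinge [[ 0.6934 -0.013   0.055 ]] lip [[ 0.619  -0.0226  0.089 ]] tip [[ 0.6468 -0.019   0.08  ]] plate [[0.654  0.1281 0.058 ]] fence [[0.7334 0.1383 0.058 ]]
board rel [[0.01090624 0.04325052 0.        ]] -0.08965309620358058
```

```bash
cat > mv.py <<'E'
import numpy as np
from scipy.spatial.transform import Rotation as Ro
from station import arm
# waypoints: (x,y,z,[roll,pitch,]yaw) world TCP; prints scaled [dx,dy,dz,rx,ry,rz] each from the previous one
def plan(*w,start=None):
    s=arm.get_state(); p,R=(s["eef_pos"],Ro.from_euler("xyz",s["ee_rot"])) if start is None else start
    print("t",round(s["t"],2),"w",round(s["width"],4),"pos",s["eef_pos"].round(4),"rot",s["ee_rot"].round(3))
    for a in w:
        e=[np.pi,0,a[3]] if len(a)==4 else a[3:]
        q,Q=np.array(a[:3]),Ro.from_euler("xyz",e)
        print(np.r_[R.inv().apply(q-p)/.25,(R.inv()*Q).as_rotvec()/np.radians(45)].round(3).tolist()); p,R=q,Q
E
python3 - <<'E'
from mv import plan
plan((.40,.40,.227,.128),(.52,.19,.227,.128),(.6438,-.0194,.227,.128),(.6438,-.0194,.062,.128))
E
```

```text
t 0.1 w 0.0877 pos [0.2793 0.614  0.2257] rot [ 3.14  -0.    -0.427]
[0.794, 0.579, -0.004, 0.002, 0.0, -0.707]
[0.369, 0.894, 0.0, 0.0, 0.0, 0.0]
[0.384, 0.894, 0.0, 0.0, 0.0, 0.0]
[0.0, -0.0, 0.66, 0.0, 0.0, 0.0]
```

>>> jog_arm([
  [[81,0.79,0.58,0,0,0,-0.707],[81,0.79,0.58,0,0,0,-0.707],[81,0.79,0.58,0,0,0,-0.707],[81,0.79,0.58,0,0,0,-0.707],[81,0.79,0.58,0,0,0,-0.707],[81,0.79,0.58,0,0,0,-0.707]],
], newtons=5)

```text
t: 0.7
eef_pos: [0.4006, 0.3963, 0.2267]
ee_rot: [3.141, 0.001, 0.125]
force: [-0.1, 0.4, 0.4]
width: 0.06
gripper_force: 0.0
```

>>> jog_arm([
  [[81,0.37,0.89,0,0,0,0],[81,0.37,0.89,0,0,0,0],[81,0.37,0.89,0,0,0,0],[81,0.37,0.89,0,0,0,0],[81,0.37,0.89,0,0,0,0],[81,0.37,0.89,0,0,0,0]],
])

```text
t: 1.3
eef_pos: [0.5207, 0.1884, 0.2261]
ee_rot: [3.141, 0.001, 0.124]
force: [0.2, -0.0, 0.2]
width: 0.0595
gripper_force: 0.0
```

>>> jog_arm([
  [[81,0.38,0.89,0,0,0,0],[81,0.38,0.89,0,0,0,0],[81,0.38,0.89,0,0,0,0],[81,0.38,0.89,0,0,0,0],[81,0.38,0.89,0,0,0,0],[81,0.38,0.89,0,0,0,0],[81,0.38,0.89,0,0,0,0]],
])

```text
t: 2.0
eef_pos: [0.6422, -0.017, 0.2255]
ee_rot: [-3.142, 0.002, 0.127]
force: [0.5, 0.4, -0.1]
width: 0.0599
gripper_force: 0.0
```

```bash
cat > ov.py <<'E'
from fit import *
def box(p,x0,x1,y0,y1,z):
    return T(p,np.array([[x0,y0,z],[x1,y0,z],[x1,y1,z],[x0,y1,z]])/1000.)
def view(f,img,polys,u0,v0,w,h,s,out,ox,oy):
    c=cv2.resize(img[v0:v0+h,u0:u0+w,::-1],(w*s,h*s),interpolation=cv2.INTER_CUBIC)
    for P,col in polys:
        x=(proj(f,P)-[u0,v0]+.5)*s
        cv2.polylines(c,[np.round(x*16).astype(int)],True,col,1,cv2.LINE_AA,4)
    out[oy:oy+h*s,ox:ox+w*s]=c[:600-oy,:800-ox]
def polys(q):
    H,B,S,R,P=[q[k] for k in "HBSRP"]
    return [(box(H,-100,100,-140,140,46),(0,255,255)),(box(H,-90,90,-45,135,58),(255,0,0)),(box(H,-45,21,-116,-84,91),(255,255,0)),
     (box(B,-40,40,-40,40,61.2),(255,0,255)),(box(S,-55,55,29,52,56),(0,0,255)),(box(S,-55,55,-52,-29,56),(0,0,255)),
     (box(R,-118,118,-45,45,8),(0,0,255)),(box(P,0,88,-22,22,4.8),(255,0,255)),(box(P,-150,-32,-7.5,7.5,58),(0,255,255))]
E
python3 - <<'E'
from ov import *
q=pickle.load(open("poses.pkl","rb"));pl=polys(q)
o=np.zeros((600,800,3),np.uint8)
t,s=F["top"],F["scene"]
view(t,t["color"],pl,162,125,100,74,4,o,0,0);view(t,t["color"],pl,270,186,104,86,3,o,0,300)
view(s,s["color"],pl,148,174,98,98,4,o,402,0);view(s,s["color"],pl,272,135,100,66,4,o,400,336)
cv2.imwrite("pics/ov.png",o)
E
```

```text
(no output)
```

View pics/ov.png

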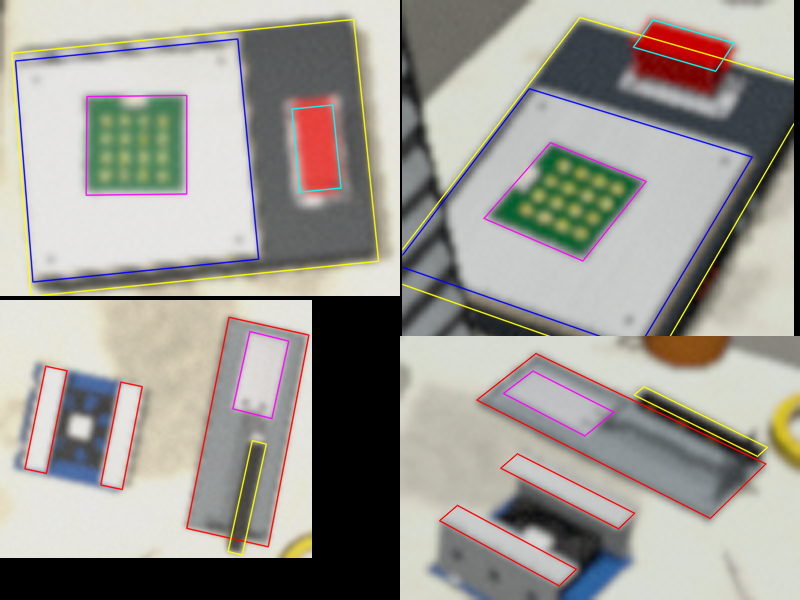

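>>> jog_arm([
  [[81,0,0,0.3,0,0,0],[81,0,0,0.64,0,0,0],[81,0,0,0.64,0,0,0],[81,0,0,0.64,0,0,0],[81,0,0,0.64,0,0,0]],
], newtons=4)

```text
t: 2.5
eef_pos: [0.6411, -0.0157, 0.0656]
ee_rot: [3.141, 0.004, 0.13]
force: [1.4, 0.8, 0.6]
width: 0.0594
gripper_force: 0.0
```

>>> jog_arm([
  [[255,0,0,0,0,0,0],[255,0,0,0,0,0,0],[255,0,0,0,0,0,0],[255,0,0,0,0,0,0],[255,0,0,0,0,0,0],[255,0,0,0,0,0,0]],
])

```text
t: 3.1
eef_pos: [0.6439, -0.0181, 0.0691]
ee_rot: [3.14, -0.004, 0.129]
force: [1.7, -8.5, 4.3]
width: 0.0385
gripper_force: 4.0
```

Run:
```python
from ov import *
from station import arm,vision
q=pickle.load(open("poses.pkl","rb"))
o=np.zeros((600,800,3),np.uint8)
f=vision.grab_frame("scene");view(f,f["color"],[],150,110,100,150,4,o,0,0)
f=vision.grab_frame("top");view(f,f["color"],[],210,120,80,80,5,o,400,0)
cv2.imwrite("pics/g1.png",o);s=arm.get_state();print(s)
```

```text
{'t': 3.2, 'q': array([ 0.27553962,  0.44034709, -0.25304567,  0.00298707, -0.87397647,
        1.42196124]), 'qd': array([ 0.00112532,  0.00141337, -0.00065176,  0.00059919, -0.00101903,
        0.00095618]), 'joint_efforts': array([ 4.98938799e+00, -5.67990518e+01,  2.28509188e+01,  2.77710624e+00,
        1.81173482e-01, -3.36132967e-02]), 'eef_pos': array([ 0.64387551, -0.01817389,  0.06910244]), 'ee_rot': array([ 3.1398286 , -0.00372768,  0.12862094]), 'force': array([ 1.85607819, -7.55632599,  4.28843334]), 'moment': array([-2.98635862, -0.70736678,  0.02456576]), 'gripper_force': 4.000636458804365, 'width': 0.03845167913722239}
```

View pics/g1.png

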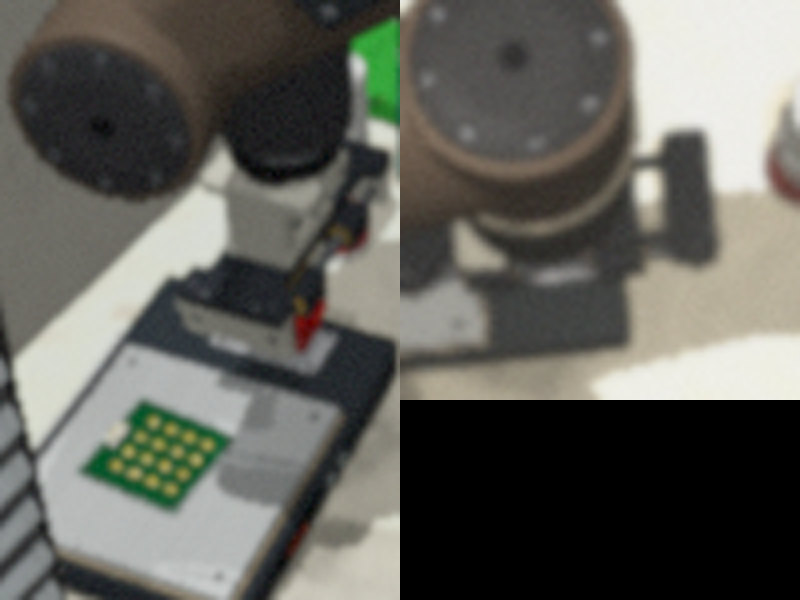

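>>> jog_arm([
  [[255,0,0.012,0,0,0,0],[255,0,0.022,0,0,0,0],[255,0,0.022,0,0,0,0],[255,0,0.022,0,0,0,0]],
])

```text
t: 3.6
eef_pos: [0.6443, -0.0217, 0.0687]
ee_rot: [-3.141, -0.004, 0.129]
force: [-0.3, 1.4, 5.9]
width: 0.0318
gripper_force: 4.0
```

>>> jog_arm([
  [[255,0.026,0,-0.037,0,0,0],[255,0.057,0,-0.066,0,0,0],[255,0.092,0,-0.09,0,0,0],[255,0.131,0,-0.106,0,0,0],[255,0.172,0,-0.114,0,0,0],[255,0.213,0,-0.116,0,0,0],[255,0.25,0,-0.112,0,0,0],[255,0.274,0,-0.104,0,0,0]],
])

```text
t: 4.4
eef_pos: [0.7123, -0.0127, 0.0922]
ee_rot: [-3.141, -0.001, 0.129]
force: [-1.0, 5.0, 2.5]
width: 0.032
gripper_force: 4.0
```

>>> jog_arm([
  [[81,0,0,0,0,0,0],[81,0,0,0,0,0,0],[81,0,0,0,0,0,0],[81,0,0,0,0,0,0],[81,0,0,-0.2,0,0,0],[81,0,0,-0.32,0,0,0],[81,0,0,-0.32,0,0,0]],
])

```text
t: 5.1
eef_pos: [0.7136, -0.0135, 0.1789]
ee_rot: [3.141, -0.009, 0.129]
force: [0.7, -0.9, 0.3]
width: 0.0598
gripper_force: 0.0
```

Run:
```python
from ov import *
from mv import plan
from station import vision
H=pickle.load(open("poses.pkl","rb"))["H"]
g=lambda x,y,z:(*T(H,np.array([[21+x,y,z]])/1000.)[0],.128)
plan(g(-90,-101,180),g(-90,-101,69),g(-44,-101,69))
```

```text
t 5.1 w 0.0598 pos [ 0.7136 -0.0135  0.1789] rot [ 3.141 -0.009  0.129]
[-0.44, -0.008, -0.008, 0.001, -0.012, 0.001]
[0.0, -0.0, 0.444, 0.0, 0.0, 0.0]
[0.184, -0.0, -0.0, 0.0, 0.0, 0.0]
```

>>> jog_arm([
  [[255,-0.2,0,0,0,0,0],[255,-0.4,0,0,0,0,0],[255,-0.44,0,0,0,0,0],[255,-0.44,0,0.2,0,0,0],[255,-0.44,0,0.4,0,0,0],[255,-0.44,0,0.435,0,0,0],[255,-0.44,0,0.435,0,0,0]],
])

```text
t: 5.8
eef_pos: [0.6009, -0.0279, 0.0628]
ee_rot: [3.141, 0.004, 0.129]
force: [0.6, 1.0, 0.5]
width: 0.009
gripper_force: 0.0
```

Run:
```python
from ov import *
from station import arm,vision
q=pickle.load(open("poses.pkl","rb"));H=q["H"]
for n in("scene","top"):
    f=vision.grab_frame(n);pickle.dump(f,open(n+"1.pkl","wb"))
    for k,im in(("before",F[n]["color"]),("now",f["color"])):
        im=im.astype(int);v,u=np.nonzero((im[...,0]>120)&(im[...,1]<70)&(im[...,2]<70)); m=(u>190)&(u<270)&(v<230)
        print(n,k,m.sum(),u[m].min(initial=999),u[m].max(initial=0),v[m].min(initial=999),v[m].max(initial=0))
    for a in(0,100):
        th=np.radians(a);c,s=np.cos(th),np.sin(th)
        P=np.array([[x*c+z*s+21,y,-x*s+z*c+55] for x in(-66,0) for z in(0,36) for y in(-116,-84)])/1000
        x=proj(f,T(H,P));print(a,x.min(0).round(),x.max(0).round())
print(arm.get_state()["eef_pos"],arm.get_state()["width"])
```

```text
scene before 378 205 239 160 196
scene now 152 192 208 169 191
0 [205. 178.] [231. 200.]
100 [190. 169.] [211. 194.]
top before 94 237 245 151 171
top now 0 999 0 999 0
0 [234. 151.] [247. 174.]
100 [233. 134.] [245. 154.]
[ 0.60328615 -0.02732218  0.06570171] 0.0026215716853565533
```

>>> jog_arm([
  [[255,0.04,0,-0.016,0,0,0],[255,0.08,0,-0.016,0,0,0],[255,0.11,0,-0.016,0,0,0],[255,0.13,0,-0.016,0,0,0],[255,0.15,0,-0.016,0,0,0],[255,0.165,0,-0.016,0,0,0],[255,0.175,0,-0.016,0,0,0],[255,0.175,0,-0.016,0,0,0]],
])

```text
t: 6.7
eef_pos: [0.6453, -0.0218, 0.0677]
ee_rot: [3.141, 0.0, 0.129]
force: [-0.7, 1.2, 0.2]
width: 0.0005
gripper_force: 0.2
```

>>> jog_arm([
  [[255,0.012,0,0,0,0,0],[255,0.024,0,0,0,0,0],[255,0.03,0,0,0,0,0],[255,0.03,0,0,0,0,0]],
])

```text
t: 7.1
eef_pos: [0.6525, -0.0209, 0.068]
ee_rot: [3.142, 0.0, 0.128]
force: [-3.3, -0.1, 4.7]
width: 0.0008
gripper_force: 2.6
```

>>> jog_arm([
  [[255,0.012,0,0,0,0,0],[255,0.02,0,0,0,0,0],[255,0.02,0,0,0,0,0]],
])

```text
t: 7.4
eef_pos: [0.6535, -0.0208, 0.0677]
ee_rot: [3.142, 0.007, 0.128]
force: [-16.1, 1.8, 13.7]
width: 0.0001
gripper_force: 10.1
```

>>> jog_arm([
  [[255,-0.12,0,-0.02,0,0,0],[255,-0.16,0,-0.2,0,0,0],[81,-0.16,0,-0.4,0,0,0],[81,-0.1,0,-0.45,0,0,0],[81,0,0,-0.45,0,0,0],[81,0,0,-0.45,0,0,0]],
])

```text
t: 8.0
eef_pos: [0.6604, -0.0196, 0.1809]
ee_rot: [-3.141, -0.004, 0.129]
force: [-0.8, 0.7, -0.4]
width: 0.0269
gripper_force: 0.0
```

Run:
```python
from ov import *
from mv import plan
from station import vision
H=pickle.load(open("poses.pkl","rb"))["H"]
g=lambda x,y,z:(*T(H,np.array([[21+x,y,z]])/1000.)[0],.128)
plan(g(41,-102,178),g(41,-102,80))
```

```text
t 8.0 w 0.0269 pos [ 0.6604 -0.0196  0.1809] rot [-3.141 -0.004  0.129]
[0.298, -0.001, 0.012, -0.0, -0.004, 0.001]
[0.0, -0.0, 0.392, 0.0, 0.0, 0.0]
```

>>> jog_arm([
  [[81,0.15,0,0,0,0,0],[81,0.298,0,0,0,0,0],[81,0.298,0,0,0,0,0],[81,0.298,0,0.2,0,0,0],[81,0.298,0,0.4,0,0,0],[81,0.298,0,0.4,0,0,0]],
])

```text
t: 8.6
eef_pos: [0.7257, -0.0112, 0.0718]
ee_rot: [-3.141, 0.013, 0.127]
force: [-1.3, 0.2, -0.8]
width: 0.0597
gripper_force: 0.0
```

>>> jog_arm([
  [[255,0,0,0,0,0,0],[255,0,0,0,0,0,0],[255,0,0,0,0,0,0],[255,0,0,0,0,0,0],[255,0,0,0,0,0,0]],
])

```text
t: 9.1
eef_pos: [0.7325, -0.01, 0.0826]
ee_rot: [-3.141, -0.004, 0.129]
force: [-0.6, 2.9, 6.4]
width: 0.0321
gripper_force: 4.0
```

>>> jog_arm([
  [[255,-0.032,0,-0.026,0,0,0],[255,-0.07,0,-0.046,0,0,0],[255,-0.11,0,-0.06,0,0,0],[255,-0.15,0,-0.066,0,0,0],[255,-0.192,0,-0.064,0,0,0],[255,-0.233,0,-0.054,0,0,0],[255,-0.272,0,-0.038,0,0,0],[255,-0.306,0,-0.017,0,0,0]],
])

```text
t: 9.9
eef_pos: [0.6549, -0.0204, 0.0843]
ee_rot: [-3.141, -0.001, 0.129]
force: [2.7, 4.3, -1.7]
width: 0.0318
gripper_force: 4.0
```

>>> jog_arm([
  [[255,-0.03,0,0.026,0,0,0],[255,-0.046,0,0.045,0,0,0],[255,-0.046,0,0.045,0,0,0],[81,-0.046,0,0.045,0,0,0],[81,-0.046,0,0.045,0,0,0],[81,-0.046,0,0.045,0,0,0],[81,-0.046,0,-0.2,0,0,0],[81,-0.046,0,-0.3,0,0,0]],
])

```text
t: 10.7
eef_pos: [0.6441, -0.0227, 0.161]
ee_rot: [3.14, 0.001, 0.129]
force: [1.8, 0.8, 0.6]
width: 0.0589
gripper_force: 0.0
```

>>> jog_arm([
  [[81,-0.1,0.2,-0.2,0,0,0],[81,-0.3,0.4,-0.2,0,0,0],[81,-0.4,0.6,-0.2,0,0,0],[81,-0.5,0.8,-0.2,0,0,0],[81,-0.5,0.8,-0.2,0,0,0],[81,-0.5,0.8,-0.2,0,0,0]],
])

```text
t: 11.3
eef_pos: [0.5432, -0.241, 0.2102]
ee_rot: [3.141, 0.0, 0.124]
force: [-0.3, 0.5, 0.2]
width: 0.0597
gripper_force: 0.0
```

Run:
```python
from ov import *
from station import arm,vision
q=pickle.load(open("poses.pkl","rb"));pl=polys(q)
o=np.zeros((600,800,3),np.uint8)
f=vision.grab_frame("scene");pickle.dump(f,open("scene2.pkl","wb"));view(f,f["color"],pl,148,170,100,100,4,o,0,0);view(f,f["color"],pl,285,130,90,60,4,o,0,400-40)
f=vision.grab_frame("top");pickle.dump(f,open("top2.pkl","wb"));view(f,f["color"],pl,162,120,100,80,4,o,400,0);view(f,f["color"],pl,270,185,104,85,3,o,400,330)
cv2.imwrite("pics/g2.png",o);print(arm.get_state()["eef_pos"],arm.get_state()["ee_rot"])
```

```text
[ 0.54497722 -0.2378708   0.20979652] [ 3.14135634e+00 -1.15144012e-04  1.25383267e-01]
```

View pics/g2.png

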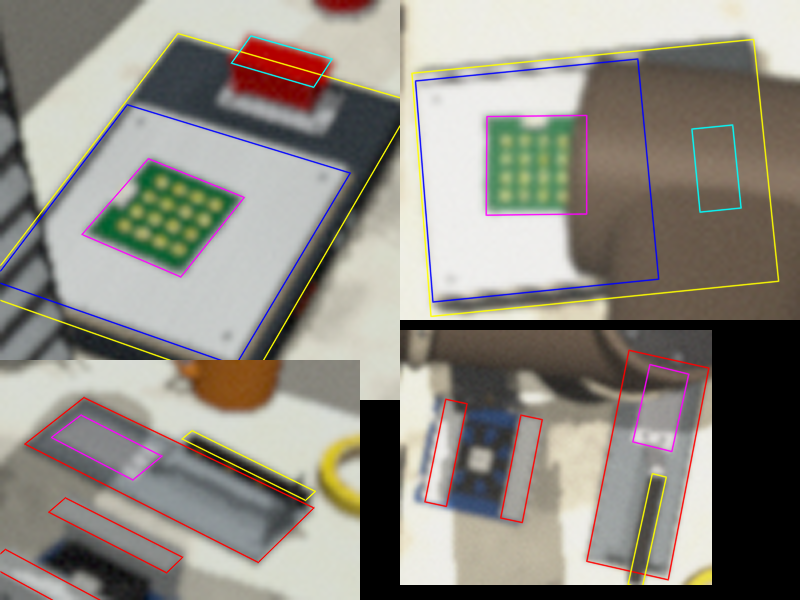

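Run:
```python
from mv import plan
from station import arm
s=arm.get_state();print(s["q"].round(4).tolist())
plan((.4355,-.3825,.15,-.212),(.4355,-.3825,.031,-.212))
```

```text
[-0.083, 0.2389, -0.1964, 0.0002, -1.1353, 1.7791]
t 11.4 w 0.06 pos [ 0.545  -0.2379  0.2098] rot [ 3.141 -0.     0.125]
[-0.507, 0.519, 0.239, 0.0, -0.0, 0.43]
[-0.0, -0.0, 0.476, 0.0, 0.0, 0.0]
```

>>> jog_arm([
  [[100,-0.25,0.26,0.1,0,0,0.2],[100,-0.507,0.519,0.239,0,0,0.43],[100,-0.507,0.519,0.239,0,0,0.43],[100,-0.507,0.519,0.239,0,0,0.43],[100,-0.507,0.519,0.239,0,0,0.43],[100,-0.507,0.519,0.239,0,0,0.43]],
])

```text
t: 12.0
eef_pos: [0.4367, -0.3812, 0.1494]
ee_rot: [3.142, 0.001, -0.21]
force: [0.6, 0.6, -0.2]
width: 0.0533
gripper_force: 0.0
```

Run:
```python
from mv import plan
from station import arm,vision
from ov import *
s=arm.get_state();print(s["q"].round(4).tolist())
plan((.4355,-.3825,.031,-.212))
```

```text
[-0.3802, 0.2658, -0.3084, 0.0002, -0.9974, 1.7411]
t 12.0 w 0.0533 pos [ 0.4367 -0.3812  0.1494] rot [ 3.142e+00  1.000e-03 -2.100e-01]
[-0.003, 0.006, 0.474, 0.0, 0.001, 0.003]
```

>>> jog_arm([
  [[100,0,0,0.18,0,0,0],[100,0,0,0.35,0,0,0],[100,0,0.002,0.474,0,0,0],[100,0,0.002,0.474,0,0,0],[100,0,0.002,0.474,0,0,0]],
])

```text
t: 12.5
eef_pos: [0.4381, -0.3811, 0.0321]
ee_rot: [3.141, 0.0, -0.207]
force: [0.7, -0.3, 0.6]
width: 0.053
gripper_force: 0.0
```

>>> jog_arm([
  [[255,0,0,0,0,0,0],[255,0,0,0,0,0,0],[255,0,0,0,0,0,0],[255,0,0,0,0,0,0],[255,0,0,0,0,0,0],[255,0,0,0,0,0,0]],
], newtons=60)

```text
t: 13.1
eef_pos: [0.4366, -0.3819, 0.0317]
ee_rot: [3.141, -0.0, -0.209]
force: [-0.5, 0.7, 3.4]
width: 0.0148
gripper_force: 59.8
```

Run:
```python
from mv import plan
from station import arm
s=arm.get_state();print(s["q"].round(4).tolist(),s["eef_pos"],s["ee_rot"],s["moment"])
```

```text
[-0.3816, 0.4016, -0.4307, 0.0003, -0.738, 1.7429] [ 0.43664238 -0.38193317  0.03167957] [ 3.14133613e+00 -4.10597345e-04 -2.09228933e-01] [0.22909298 0.18333036 0.13914432]
```

```bash
cat > kin.py <<'E'
import numpy as np
from scipy.optimize import least_squares
D=[([1.43211648,.359357837,.0110590754],[.27923655,.61399484,.22564368]),([.27553962,.44034709,-.25304567],[.64387551,-.01817389,.06910244]),
([-.083,.2389,-.1964],[.545,-.2379,.2098]),([-.3802,.2658,-.3084],[.4367,-.3812,.1494]),([-.3816,.4016,-.4307],[.43664238,-.38193317,.03167957])]
def fk(p,q):
    a,L1,L2,e,h,d=p; f=q[1]-q[2]
    x=a+L1*np.sin(q[1])+L2*np.cos(f)+e*np.sin(f); z=h+L1*np.cos(q[1])-L2*np.sin(f)+e*np.cos(f)
    c,s=np.cos(q[0]),np.sin(q[0]); return np.array([c*x+s*d,s*x-c*d,z])
if __name__=="__main__":
    for a0 in(0,.1):
        for e0 in(0,.1,-.1):
            r=least_squares(lambda p:np.concatenate([[*(fk(p,q)-x)] for q,x in D]+[1e-4*(p[:1])]),[a0,.4,.4,e0,.0,.19])
            print(r.cost,r.x.round(4))
    p=r.x
    for z in(.075,.15):
        for R in(.45,.42,.4,.38,.36,.34,.32,.3):
            best=least_squares(lambda q:np.r_[fk(p,[0,*q])[2]-z,np.hypot(*fk(p,[0,*q])[:2])-R],[.2,-.5]);q=best.x
            print(z,R,q.round(3),"q5",round(q[0]-q[1]-np.pi/2,3),best.cost<1e-8)
E
python3 kin.py
```

```text
1.3302321970754907e-06 [-2.000e-04  6.046e-01  4.621e-01  1.200e-03 -1.838e-01  1.920e-01]
1.3302321970762357e-06 [-2.000e-04  6.046e-01  4.621e-01  1.200e-03 -1.838e-01  1.920e-01]
1.330232197075198e-06 [-2.000e-04  6.046e-01  4.621e-01  1.200e-03 -1.838e-01  1.920e-01]
1.3302321970757817e-06 [-2.000e-04  6.046e-01  4.621e-01  1.200e-03 -1.838e-01  1.920e-01]
1.3302321970788312e-06 [-2.000e-04  6.046e-01  4.621e-01  1.200e-03 -1.838e-01  1.920e-01]
1.330232197078113e-06 [-2.000e-04  6.046e-01  4.621e-01  1.200e-03 -1.838e-01  1.920e-01]
0.075 0.45 [ 0.154 -0.671] q5 -0.746 True
0.075 0.42 [ 0.105 -0.732] q5 -0.733 True
0.075 0.4 [ 0.071 -0.772] q5 -0.728 True
0.075 0.38 [ 0.035 -0.812] q5 -0.724 True
0.075 0.36 [-0.003 -0.851] q5 -0.723 True
0.075 0.34 [-0.044 -0.89 ] q5 -0.724 True
0.075 0.32 [-0.088 -0.928] q5 -0.73 True
0.075 0.3 [-0.136 -0.966] q5 -0.741 True
0.15 0.45 [ 0.053 -0.573] q5 -0.944 True
0.15 0.42 [-0.001 -0.63 ] q5 -0.942 True
0.15 0.4 [-0.039 -0.667] q5 -0.943 True
0.15 0.38 [-0.079 -0.703] q5 -0.947 True
0.15 0.36 [-0.121 -0.738] q5 -0.954 True
0.15 0.34 [-0.165 -0.772] q5 -0.964 True
0.15 0.32 [-0.213 -0.806] q5 -0.978 True
0.15 0.3 [-0.264 -0.838] q5 -0.997 True
```

Run:
```python
from ov import *
from mv import plan
H=pickle.load(open("poses.pkl","rb"))["H"]
def g(x,y,z,pit): 
    w=T(H,np.array([[x,y,z]])/1000.)[0]; return (*w,np.pi,pit,.128)
a=g(-196,44,130,0)
plan((.4366,-.3819,.15,-.209),(.445,-.20,.15,-.03),(.455,-.05,.14,.128),a,g(-196,44,100,.026),g(-196,44,92,.026))
```

```text
t 13.1 w 0.0148 pos [ 0.4366 -0.3819  0.0317] rot [ 3.141 -0.    -0.209]
[0.0, 0.0, -0.473, 0.0, -0.001, -0.0]
[-0.118, -0.719, -0.0, 0.0, 0.0, -0.228]
[0.022, -0.601, 0.04, 0.0, 0.0, -0.201]
[0.097, -0.601, 0.04, 0.0, 0.0, 0.0]
[0.0, -0.0, 0.12, 0.0, -0.033, -0.0]
[0.001, -0.0, 0.032, 0.0, 0.0, 0.0]
```

>>> jog_arm([
  [[255,0,0,-0.06,0,0,0],[255,0,0,-0.2,0,0,0],[255,0,0,-0.35,0,0,0],[255,0,0,-0.473,0,0,0],[255,0,0,-0.473,0,0,0]],
])

```text
t: 13.6
eef_pos: [0.4388, -0.3831, 0.1543]
ee_rot: [3.139, -0.007, -0.209]
force: [0.5, -0.1, -1.4]
width: 0.0148
gripper_force: 59.8
```

>>> jog_arm([
  [[255,-0.118,-0.719,0,0,0,-0.228],[255,-0.118,-0.719,0,0,0,-0.228],[255,-0.118,-0.719,0,0,0,-0.228],[255,-0.118,-0.719,0,0,0,-0.228],[255,-0.118,-0.719,0,0,0,-0.228]],
])

```text
t: 14.1
eef_pos: [0.4447, -0.1968, 0.1493]
ee_rot: [-3.141, 0.0, -0.027]
force: [0.0, -0.3, -0.6]
width: 0.0144
gripper_force: 59.8
```

>>> jog_arm([
  [[255,0.022,-0.6,0.04,0,0,-0.2],[255,0.022,-0.6,0.04,0,0,-0.2],[255,0.022,-0.6,0.04,0,0,-0.2],[255,0.022,-0.6,0.04,0,0,-0.2]],
])

```text
t: 14.5
eef_pos: [0.4555, -0.046, 0.1391]
ee_rot: [-3.141, -0.0, 0.132]
force: [0.3, -2.0, -0.8]
width: 0.0144
gripper_force: 59.8
```

>>> jog_arm([
  [[255,0.1,-0.6,0.04,0,0,0],[255,0.1,-0.6,0.04,0,0,0],[255,0.1,-0.6,0.04,0,0,0],[255,0.1,-0.6,0.04,0,0,0],[255,0.1,-0.6,0.04,0,0,0],[255,0.1,-0.6,0.04,0,0,0]],
])

```text
t: 15.1
eef_pos: [0.4606, 0.101, 0.1291]
ee_rot: [3.141, 0.001, 0.126]
force: [-0.3, -0.2, -1.5]
width: 0.0142
gripper_force: 59.8
```

Run:
```python
from ov import *
from mv import plan
from station import vision
q=pickle.load(open("poses.pkl","rb"));H=q["H"]
def g(x,y,z,pit): 
    w=T(H,np.array([[x,y,z]])/1000.)[0]; return (*w,np.pi,pit,.128)
plan(g(-196,44,100,.026),g(-196,44,92,.026))
from station import arm
s=arm.get_state();p=[s["eef_pos"][0]+.046*np.cos(s["ee_rot"][2]),s["eef_pos"][1]+.046*np.sin(s["ee_rot"][2]),s["ee_rot"][2]]
h=s["eef_pos"][2]-.0287
b=lambda x0,x1,y0,y1,z:box(p,x0,x1,y0,y1,z+h*1000)
o=np.zeros((600,800,3),np.uint8)
pl=[(b(0,88,-22,22,1.8),(0,0,255)),(b(-150,-32,-7.5,7.5,55),(0,255,255))]
pl0=[polys(q)[i] for i in(1,3)]
f=vision.grab_frame("scene");view(f,f["color"],pl+pl0,150,160,100,130,4,o,0,0)
f=vision.grab_frame("top");view(f,f["color"],pl+pl0,160,120,80,120,5,o,400,0)
cv2.imwrite("pics/s1.png",o)
```

```text
t 15.1 w 0.0142 pos [0.4606 0.101  0.1291] rot [3.141e+00 1.000e-03 1.260e-01]
[-0.003, -0.004, 0.116, 0.001, -0.032, -0.002]
[0.001, -0.0, 0.032, 0.0, 0.0, 0.0]
```

View pics/s1.png

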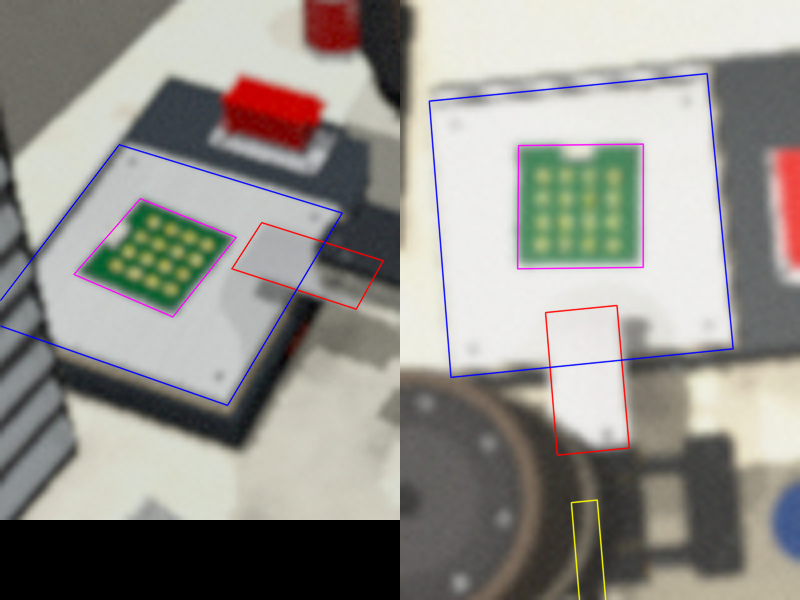

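>>> jog_arm([
  [[255,-0.003,-0.004,0.06,0,-0.033,0],[255,-0.003,-0.004,0.116,0,-0.033,0],[255,-0.003,-0.004,0.14,0,-0.033,0],[255,-0.003,-0.004,0.144,0,-0.033,0],[255,-0.003,-0.004,0.144,0,-0.033,0]],
])

```text
t: 15.7
eef_pos: [0.4602, 0.1024, 0.0938]
ee_rot: [3.141, 0.026, 0.126]
force: [0.1, -0.4, -1.6]
width: 0.0148
gripper_force: 59.8
```

>>> jog_arm([
  [[255,0,0,0.006,0,0,0],[255,0,0,0.012,0,0,0],[255,0,0,0.012,0,0,0]],
])

```text
t: 16.0
eef_pos: [0.4599, 0.1029, 0.0907]
ee_rot: [-3.141, 0.026, 0.127]
force: [-0.4, -0.5, -0.3]
width: 0.0147
gripper_force: 59.8
```

>>> jog_arm([
  [[255,0,0,0.005,0,0,0],[255,0.04,0,0.004,0,0,0],[255,0.08,0,0.003,0,0,0],[255,0.12,0,0.002,0,0,0],[255,0.16,0,0.001,0,0,0],[255,0.2,0,0,0,0,0],[255,0.24,0,-0.001,0,0,0],[255,0.24,0,-0.001,0,0,0]],
])

```text
t: 16.8
eef_pos: [0.5212, 0.1108, 0.0892]
ee_rot: [-3.142, 0.025, 0.127]
force: [0.1, 0.5, -0.3]
width: 0.0143
gripper_force: 59.8
```

```bash
cat > bd.py <<'E'
from ov import *
from station import arm,vision
# refit the board's pose from its green area in both views
def green(f,roi):
    h=cv2.cvtColor(f["color"],cv2.COLOR_RGB2HSV);m=cv2.inRange(h,(50,90,30),(85,255,200))
    k=np.zeros_like(m);u0,v0,u1,v1=roi;k[v0:v1,u0:u1]=m[v0:v1,u0:u1]
    k=cv2.morphologyEx(k,cv2.MORPH_CLOSE,np.ones((7,7)));n,l,s,c=cv2.connectedComponentsWithStats(k)
    i=1+np.argmax(s[1:,4]); hull=cv2.convexHull(np.argwhere(l==i)[:,::-1].astype(np.float32))
    M=cv2.moments(hull); return np.array([M["m10"],M["m01"]])/M["m00"],s[i,4],cv2.minAreaRect(hull)
if __name__=="__main__":
    s=arm.get_state();print(s["t"],s["eef_pos"].round(4),s["ee_rot"].round(4),s["force"].round(1))
    H=pickle.load(open("poses.pkl","rb"))["H"]
    for n,roi in(("top",(165,130,225,196)),("scene",(155,190,225,262))):
        f=vision.grab_frame(n)
        for g in(F[n],f):
            c,a,r=green(g,roi)
            xy=least_squares(lambda p:(proj(g,np.array([[*p,.0612]]))-c).ravel(),[.66,.12]).x
            loc=T([0,0,-H[2]],np.array([[xy[0]-H[0],xy[1]-H[1],0]]))[0]*1000
            print(n,c.round(1),a,r[1],round(r[2],1),"hotplate frame",loc[:2].round(1))
E
python3 bd.py
```

```text
16.8 [0.5212 0.1108 0.0892] [-3.1415  0.0248  0.1266] [ 0.1  0.5 -0.3]
top [195.4 160.4] 411 (21.0, 21.0) 90.0 hotplate frame [11.9 43.5]
top [193.9 152.5] 403 (20.37665557861328, 21.944091796875) 85.9 hotplate frame [37.9 46.3]
scene [188.8 223.4] 501 (29.00726318359375, 21.779699325561523) 22.8 hotplate frame [ 9.7 43.1]
scene [180.2 221.4] 490 (29.725412368774414, 21.187259674072266) 18.4 hotplate frame [35.1 45.8]
```

>>> jog_arm([
  [[255,0.0,0,0.004,0,0,0],[255,0.02,0,0.004,0,0,0],[255,0.04,0,0.003,0,0,0],[255,0.06,0,0.003,0,0,0],[255,0.08,0,0.002,0,0,0],[255,0.08,0,0.002,0,0,0]],
])

```text
t: 17.5
eef_pos: [0.5403, 0.1133, 0.0883]
ee_rot: [-3.141, 0.025, 0.127]
force: [0.3, -0.2, 2.2]
width: 0.0147
gripper_force: 59.8
```

```bash
python3 bd.py
```

```text
17.5 [0.5403 0.1133 0.0883] [-3.1414  0.0249  0.1269] [ 0.3 -0.2  2.2]
top [195.4 160.4] 411 (21.0, 21.0) 90.0 hotplate frame [11.9 43.5]
top [193.6 150. ] 451 (22.16529083251953, 22.625469207763672) 85.6 hotplate frame [46.  46.5]
scene [188.8 223.4] 501 (29.00726318359375, 21.779699325561523) 22.8 hotplate frame [ 9.7 43.1]
scene [177.4 220.2] 502 (30.67409324645996, 21.187259674072266) 18.4 hotplate frame [44.6 44.7]
```

>>> jog_arm([
  [[255,0.03,0,0,0,0,0],[255,0.06,0,-0.001,0,0,0],[255,0.09,0,-0.002,0,0,0],[255,0.12,0,-0.003,0,0,0],[255,0.14,0,-0.003,0,0,0],[255,0.14,0,-0.003,0,0,0]],
])

```text
t: 18.2
eef_pos: [0.5753, 0.1177, 0.088]
ee_rot: [-3.141, 0.025, 0.127]
force: [1.4, 0.6, 3.0]
width: 0.0147
gripper_force: 59.8
```

```bash
python3 bd.py
```

```text
18.2 [0.5753 0.1177 0.088 ] [-3.1415  0.0247  0.1268] [1.4 0.6 3. ]
top [195.4 160.4] 411 (21.0, 21.0) 90.0 hotplate frame [11.9 43.5]
top [196.  148.2] 241 (21.09153938293457, 21.16823387145996) 85.6 hotplate frame [51.1 38.4]
scene [188.8 223.4] 501 (29.00726318359375, 21.779699325561523) 22.8 hotplate frame [ 9.7 43.1]
scene [176.2 219.8] 386 (25.61444854736328, 22.76839828491211) 18.4 hotplate frame [48.5 44.8]
```

>>> jog_arm([
  [[255,0.03,0,0,0,0,0],[255,0.06,0,-0.001,0,0,0],[255,0.085,0,-0.002,0,0,0],[255,0.1,0,-0.003,0,0,0],[255,0.1,0,-0.003,0,0,0]],
])

```text
t: 18.8
eef_pos: [0.5993, 0.1205, 0.088]
ee_rot: [3.141, 0.026, 0.127]
force: [-2.2, -0.4, 4.3]
width: 0.0146
gripper_force: 59.8
```

Run:
```python
from ov import *
from station import arm,vision
q=pickle.load(open("poses.pkl","rb"));H=q["H"]
s=arm.get_state();print(s["eef_pos"],s["ee_rot"])
o=np.zeros((600,800,3),np.uint8)
B=[*T(H,np.array([[.040,.045,0]]))[0][:2],H[2]]
f=vision.grab_frame("scene");view(f,f["color"],[(box(B,-40,40,-40,40,61.2),(255,0,255)),(box(H,80,80,-40,130,58),(0,0,255)),(box(H,80,80,-40,130,73),(255,0,0))],140,180,90,75,6,o,0,0)
f=vision.grab_frame("top");view(f,f["color"],[],165,130,60,60,4,o,550,0)
cv2.imwrite("pics/s2.png",o)
```

```text
[0.59927514 0.12054707 0.0880137 ] [3.1413743  0.02637373 0.12682518]
```

View pics/s2.png

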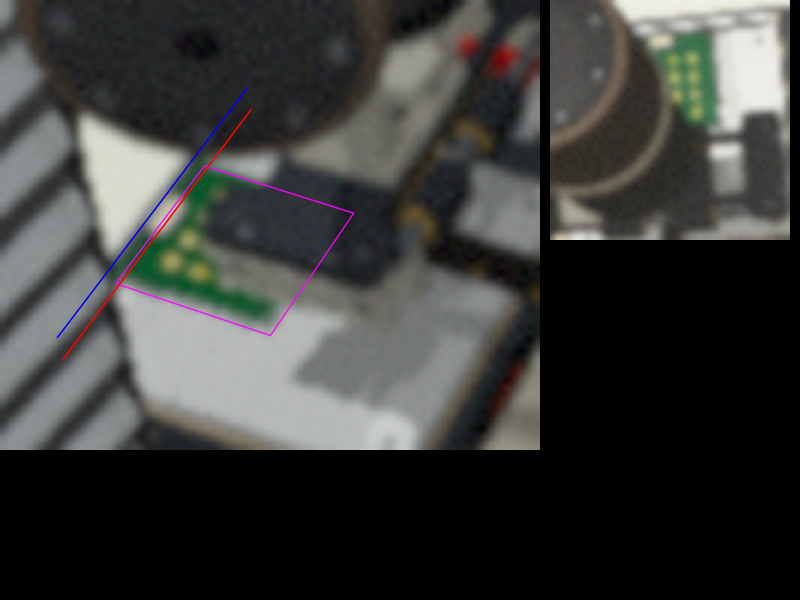

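>>> jog_arm([
  [[255,-0.004,0,-0.008,0,0.02,0],[255,-0.006,0,-0.018,0,0.04,0],[255,-0.01,0,-0.035,0,0.055,0],[255,-0.012,0,-0.06,0,0.055,0],[255,-0.015,0,-0.09,0,0.055,0],[255,-0.015,0,-0.12,0,0.055,0],[255,-0.015,0,-0.14,0,0.055,0],[255,-0.015,0,-0.15,0,0.055,0]],
])

```text
t: 19.7
eef_pos: [0.5965, 0.1204, 0.1267]
ee_rot: [-3.141, -0.018, 0.127]
force: [-0.7, -0.3, -1.5]
width: 0.0141
gripper_force: 59.8
```

```bash
cat > chk.py <<'E'
from bd import *
s=arm.get_state();p=s["eef_pos"];y=s["ee_rot"][2]
print(s["t"],p.round(4),s["ee_rot"].round(4),s["force"].round(1))
h=[p[0]+.046*np.cos(y),p[1]+.046*np.sin(y),y]; z=p[2]-.0287+.0018+.0032
import sys
for n in("top","scene"):
    f=vision.grab_frame(n);e=proj(f,T(h,np.array([[.05,0,z]])))[0];r=22
    u,v=e.astype(int);roi=(max(u-r,0),max(v-r,0),u+r,v+r)
    pickle.dump(f,open(n+"3.pkl","wb"))
    try:
        c,a,rr=green(f,roi)
        xy=least_squares(lambda q:(proj(f,np.array([[*q,z]]))-c).ravel(),p[:2]).x
        loc=T([0,0,-y],np.array([[xy[0]-h[0],xy[1]-h[1],0]]))[0]*1000
        print(n,a,np.round(rr[1],1),round(rr[2],1),"blade frame",loc[:2].round(1))
    except Exception as x: print(n,x)
E
python3 chk.py
```

```text
19.7 [0.5965 0.1204 0.1267] [-3.1412 -0.0184  0.1269] [-0.7 -0.3 -1.5]
top 262 [29.7 17. ] 51.3 blade frame [60.7 -9.1]
scene 217 [25.3 21.2] 18.4 blade frame [60.8  6.8]
```

Run:
```python
from mv import plan
import numpy as np
P=np.pi
plan((.468,.104,.14,P,-.012,.127),(.39,-.03,.14,P,-.012,-.03),(.3643,-.1839,.14,P,-.012,-.1814))
```

```text
t 19.8 w 0.0145 pos [0.5963 0.1203 0.1262] rot [-3.141 -0.018  0.127]
[-0.516, -0.0, -0.064, -0.0, -0.008, -0.0]
[-0.377, 0.492, -0.005, -0.002, -0.0, 0.2]
[-0.084, 0.618, -0.001, -0.002, -0.0, 0.193]
```

>>> jog_arm([
  [[255,-0.016,0,-0.005,0,0,0],[255,-0.05,0,-0.015,0,0,0],[255,-0.1,0,-0.025,0,0,0],[255,-0.16,0,-0.035,0,0,0],[255,-0.22,0,-0.045,0,0,0],[255,-0.28,0,-0.05,0,0,0],[255,-0.33,0,-0.05,0,0,0],[255,-0.37,0,-0.05,0,0,0]],
])

```text
t: 20.6
eef_pos: [0.5028, 0.1083, 0.1369]
ee_rot: [-3.141, -0.018, 0.127]
force: [-0.0, 0.5, -2.5]
width: 0.0142
gripper_force: 59.8
```

>>> jog_arm([
  [[255,-0.03,0,0,0,0,0],[255,-0.06,0,0,0,0,0],[255,-0.09,0,0,0,0,0],[255,-0.12,0,0,0,0,0],[255,-0.14,0,0,0,0,0],[255,-0.15,0,0,0,0,0],[255,-0.15,0,0,0,0,0]],
])

```text
t: 21.3
eef_pos: [0.4667, 0.1038, 0.1361]
ee_rot: [-3.141, -0.017, 0.127]
force: [0.9, -0.9, -1.5]
width: 0.0143
gripper_force: 59.8
```

```bash
python3 chk.py
python3 - <<'E'
from mv import plan
import numpy as np
P=np.pi
plan((.39,-.03,.14,P,-.012,-.03),(.3643,-.1839,.14,P,-.012,-.1814))
E
```

```text
21.3 [0.4667 0.1038 0.1361] [-3.1415 -0.0175  0.1271] [ 0.9 -0.9 -1.5]
top 455 [23.2 24.2] 85.9 blade frame [54.1  1.1]
scene 424 [28.1 22.7] 21.3 blade frame [57.   4.7]
t 21.4 w 0.015 pos [0.4671 0.1039 0.1361] rot [-3.142 -0.018  0.127]
[-0.374, 0.492, -0.022, -0.003, -0.007, 0.2]
[-0.084, 0.618, -0.001, -0.002, -0.0, 0.193]
```

>>> jog_arm([
  [[255,-0.015,0.02,0,0,0,0.008],[255,-0.049,0.064,0,0,0,0.026],[255,-0.094,0.123,0,0,0,0.05],[255,-0.146,0.192,-0.005,0,0,0.078],[255,-0.2,0.26,-0.01,0,0,0.106],[255,-0.25,0.33,-0.01,0,0,0.135],[255,-0.3,0.395,-0.01,0,0,0.16],[255,-0.34,0.445,-0.01,0,0,0.18]],
])

```text
t: 22.2
eef_pos: [0.3953, -0.0192, 0.1372]
ee_rot: [-3.139, -0.017, -0.017]
force: [0.2, 0.8, -0.2]
width: 0.0143
gripper_force: 59.8
```

Run:
```python
from mv import plan
import numpy as np
P=np.pi
plan((.361,-.1849,.14,P,-.005,-.1814))
```

```text
t 22.2 w 0.0143 pos [ 0.3953 -0.0192  0.1372] rot [-3.139 -0.017 -0.017]
[-0.126, 0.665, -0.015, -0.006, -0.015, 0.209]
```

>>> jog_arm([
  [[255,-0.01,0.05,0,0,0,0.015],[255,-0.022,0.115,-0.003,0,0,0.036],[255,-0.036,0.19,-0.005,0,-0.005,0.06],[255,-0.05,0.265,-0.007,0,-0.005,0.083],[255,-0.064,0.34,-0.01,0,-0.01,0.107],[255,-0.079,0.415,-0.012,0,-0.01,0.13],[255,-0.093,0.49,-0.015,-0.003,-0.015,0.154],[255,-0.105,0.555,-0.015,-0.006,-0.015,0.175]],
])

```text
t: 23.0
eef_pos: [0.3683, -0.157, 0.1402]
ee_rot: [3.141, -0.005, -0.153]
force: [0.1, -0.1, -1.9]
width: 0.0146
gripper_force: 59.8
```

>>> jog_arm([
  [[255,-0.01,0.05,0,0,0,0.015],[255,-0.016,0.085,0,0,0,0.027],[255,-0.02,0.105,0,0,0,0.034],[255,-0.021,0.11,0,0,0,0.034],[255,-0.021,0.11,0,0,0,0.034],[255,-0.021,0.11,0,0,0,0.034]],
])

```text
t: 23.6
eef_pos: [0.3592, -0.1819, 0.1401]
ee_rot: [3.141, -0.005, -0.178]
force: [0.8, 0.7, -1.7]
width: 0.0145
gripper_force: 59.8
```

```bash
cat >> chk.py <<'E'
    try:
        S=pickle.load(open("poses.pkl","rb"))["S"]
        print(n,"board in stand frame",(T([0,0,-S[2]],np.array([[xy[0]-S[0],xy[1]-S[1],0]]))[0]*1000).round(1),"tcp",(T([0,0,-S[2]],np.array([[p[0]-S[0],p[1]-S[1],0]]))[0]*1000).round(1), "yaw err",y-S[2])
    except Exception as x: print(x)
E
python3 chk.py
```

```text
23.6 [ 0.3592 -0.1819  0.1401] [ 3.141  -0.0054 -0.1781] [ 0.8  0.7 -1.7]
top 513 [23.5 24.7] 9.5 blade frame [52.7  1.2]
top board in stand frame [-3.8  2.6  0. ] tcp [-102.5    1.1    0. ] yaw err 0.003285916966585062
scene 281 [21.2 19.1] 45.0 blade frame [55.3  5. ]
scene board in stand frame [-1.1  6.5  0. ] tcp [-102.5    1.1    0. ] yaw err 0.003285916966585062
```

>>> jog_arm([
  [[255,0.005,0.005,0.01,0,0,0],[255,0.012,0.012,0.04,0,0,0.004],[255,0.012,0.012,0.08,0,0,0.004],[255,0.012,0.012,0.12,0,0,0.004],[255,0.012,0.012,0.15,0,0,0.004],[255,0.012,0.012,0.17,0,0,0.004],[255,0.012,0.012,0.175,0,0,0.004],[255,0.012,0.012,0.175,0,0,0.004]],
])

```text
t: 24.5
eef_pos: [0.3616, -0.1857, 0.0961]
ee_rot: [3.141, -0.005, -0.182]
force: [-0.8, 0.9, -2.3]
width: 0.0149
gripper_force: 59.8
```

```bash
python3 chk.py
python3 - <<'E'
from ov import *
from station import arm
q=pickle.load(open("poses.pkl","rb"));s=arm.get_state();p=s["eef_pos"];y=s["ee_rot"][2]
h=[p[0]+.046*np.cos(y),p[1]+.046*np.sin(y),y];z=(p[2]-.0287)*1000
pl=[polys(q)[4],polys(q)[5],(box(h,0,88,-22,22,z+1.8),(0,255,255))]
o=np.zeros((600,800,3),np.uint8)
f=pickle.load(open("top3.pkl","rb"));view(f,f["color"],pl,262,195,66,66,6,o,0,0)
f=pickle.load(open("scene3.pkl","rb"));view(f,f["color"],pl,265,145,66,70,6,o,400,0)
cv2.imwrite("pics/p1.png",o)
E
```

```text
24.5 [ 0.3616 -0.1857  0.0961] [ 3.1409 -0.0048 -0.1817] [-0.8  0.9 -2.3]
top 444 [22.4 23.7] 11.3 blade frame [53.3  1.7]
top board in stand frame [-0.1 -0.6  0. ] tcp [-99.4  -2.2   0. ] yaw err -0.0003182324818920279
scene 266 [21.9 18.4] 45.0 blade frame [55.   7.2]
scene board in stand frame [1.6 4.9 0. ] tcp [-99.4  -2.2   0. ] yaw err -0.0003182324818920279
```

View pics/p1.png

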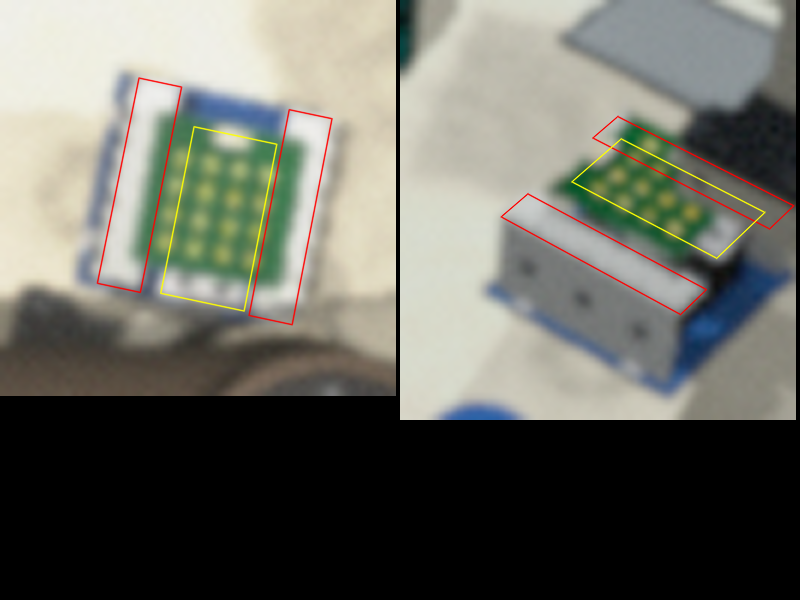

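>>> jog_arm([
  [[255,0,0,0.015,0,0,0],[255,0,0,0.03,0,0,0],[255,0,0,0.042,0,0,0],[255,0,0,0.054,0,0,0],[255,0,0,0.066,0,0,0],[255,0,0,0.08,0,0,0],[255,0,0,0.095,0,0,0],[255,0,0,0.095,0,0,0]],
])

```text
t: 25.4
eef_pos: [0.3614, -0.1857, 0.072]
ee_rot: [3.141, -0.004, -0.182]
force: [0.2, -0.5, -0.9]
width: 0.0142
gripper_force: 59.8
```

```bash
python3 chk.py
```

```text
25.4 [ 0.3614 -0.1857  0.072 ] [ 3.1409 -0.0043 -0.1819] [ 0.2 -0.5 -0.9]
top 432 [22.1 22. ] 8.7 blade frame [54.1  0.4]
top board in stand frame [ 0.5 -1.9  0. ] tcp [-99.6  -2.3   0. ] yaw err -0.0004763982330238392
scene 228 [22.4 16.1] 26.6 blade frame [63.5 -4.1]
scene board in stand frame [ 9.9 -6.4  0. ] tcp [-99.6  -2.3   0. ] yaw err -0.0004763982330238392
```

>>> jog_arm([
  [[255,-0.03,0,0,0,0,0],[255,-0.08,0,0,0,0,0],[255,-0.13,0,0,0,0,0],[255,-0.18,0,0,0,0,0],[255,-0.23,0,0,0,0,0],[255,-0.28,0,0,0,0,0],[255,-0.33,0,0,0,0,0],[255,-0.34,0,0,0,0,0]],
])

```text
t: 26.3
eef_pos: [0.2763, -0.1701, 0.072]
ee_rot: [3.141, -0.005, -0.182]
force: [-0.5, -0.5, -0.2]
width: 0.0145
gripper_force: 59.8
```

Run:
```python
from bd import *
from mv import plan
S=pickle.load(open("poses.pkl","rb"))["S"]
s=arm.get_state();p=s["eef_pos"];print(s["q"].round(3),"tcp in stand",(T([0,0,-S[2]],np.array([[p[0]-S[0],p[1]-S[1],0]]))[0]*1000).round(1))
for n in("top","scene"):
    f=vision.grab_frame(n);z=.0592;u,v=proj(f,np.array([[*S[:2],z]]))[0].astype(int)
    c,a,r=green(f,(u-22,v-22,u+22,v+22));xy=least_squares(lambda q:(proj(f,np.array([[*q,z]]))-c).ravel(),S[:2]).x
    print(n,a,np.round(r[1],1),round(r[2],1),(T([0,0,-S[2]],np.array([[xy[0]-S[0],xy[1]-S[1],0]]))[0]*1000).round(1))
```

```text
[ 0.083 -0.077 -0.929  0.003 -0.714  1.304] tcp in stand [-186.1   -2.3    0. ]
top 462 [21.8 24.5] 11.3 [-0.7 -0.4  0. ]
scene 356 [25.9 16.1] 26.6 [-4.  -1.6  0. ]
```

Run:
```python
from mv import plan
plan((.2763,-.1701,.18,-.182),(.36,-.29,.18,-.2),(.4366,-.3819,.15,-.209),(.4366,-.3819,.033,-.209))
```

```text
t 26.4 w 0.0146 pos [ 0.2781 -0.1702  0.0723] rot [ 3.141 -0.006 -0.181]
[-0.004, 0.001, -0.431, 0.0, -0.008, 0.001]
[0.416, 0.411, 0.0, 0.0, -0.0, 0.023]
[0.373, 0.299, 0.12, 0.0, -0.0, 0.011]
[-0.0, -0.0, 0.468, 0.0, 0.0, 0.0]
```

>>> jog_arm([
  [[255,-0.004,0,-0.05,0,0,0],[255,-0.004,0,-0.15,0,-0.008,0],[255,-0.004,0,-0.3,0,-0.008,0],[255,-0.004,0,-0.43,0,-0.008,0],[255,-0.004,0,-0.43,0,-0.008,0]],
])

```text
t: 26.9
eef_pos: [0.28, -0.1703, 0.1837]
ee_rot: [-3.142, -0.007, -0.181]
force: [0.2, 0.4, -1.6]
width: 0.0148
gripper_force: 59.8
```

>>> jog_arm([
  [[255,0.1,0.1,0,0,0,0],[255,0.2,0.2,0,0,0,0.01],[255,0.32,0.31,0,0,0,0.023],[255,0.416,0.411,0,0,0,0.023],[255,0.5,0.47,0,0,0,0.03],[255,0.6,0.55,0.04,0,0,0.034],[255,0.7,0.64,0.06,0,0,0.034],[255,0.7,0.64,0.06,0,0,0.034]],
])

```text
t: 27.7
eef_pos: [0.4216, -0.3614, 0.1615]
ee_rot: [3.141, 0.004, -0.21]
force: [-0.9, 0.7, -1.6]
width: 0.0146
gripper_force: 59.8
```

Run:
```python
from mv import plan
plan((.4366,-.3819,.10,-.209),(.4366,-.3819,.033,-.209))
```

```text
t 27.7 w 0.0146 pos [ 0.4216 -0.3614  0.1615] rot [ 3.141  0.004 -0.21 ]
[0.077, 0.067, 0.246, 0.001, 0.005, -0.001]
[-0.0, -0.0, 0.268, 0.0, 0.0, 0.0]
```

>>> jog_arm([
  [[255,0.04,0.04,0.06,0,0,0],[255,0.077,0.067,0.1,0,0.004,0],[255,0.077,0.067,0.18,0,0.004,0],[255,0.077,0.067,0.246,0,0.004,0],[255,0.077,0.067,0.246,0,0.004,0],[255,0.077,0.067,0.246,0,0.004,0]],
])

```text
t: 28.3
eef_pos: [0.4351, -0.3794, 0.1028]
ee_rot: [3.141, -0.001, -0.208]
force: [0.2, -0.4, -1.3]
width: 0.0144
gripper_force: 59.8
```

Run:
```python
from mv import plan
plan((.4366,-.3819,.034,-.209))
```

```text
t 28.3 w 0.0144 pos [ 0.4351 -0.3794  0.1028] rot [ 3.141e+00 -1.000e-03 -2.080e-01]
[0.008, 0.008, 0.275, 0.001, -0.001, 0.001]
```

>>> jog_arm([
  [[255,0.008,0.008,0.06,0,0,0],[255,0.008,0.008,0.14,0,0,0],[255,0.008,0.008,0.2,0,0,0],[255,0.008,0.008,0.24,0,0,0],[255,0.008,0.008,0.26,0,0,0],[255,0.008,0.008,0.275,0,0,0],[255,0.008,0.008,0.275,0,0,0]],
])

```text
t: 29.0
eef_pos: [0.437, -0.3819, 0.0345]
ee_rot: [3.141, -0.002, -0.208]
force: [-0.2, -0.5, -0.7]
width: 0.0143
gripper_force: 59.8
```

>>> jog_arm([
  [[255,0,0,0.006,0,0,0],[255,0,0,0.01,0,0,0],[255,0,0,0.01,0,0,0]],
])

```text
t: 29.3
eef_pos: [0.4368, -0.3819, 0.0319]
ee_rot: [3.141, -0.002, -0.209]
force: [0.4, 0.6, -1.1]
width: 0.0148
gripper_force: 59.8
```

>>> jog_arm([
  [[255,0,0,0.004,0,0,0],[255,0,0,0.004,0,0,0],[230,0,0,0.004,0,0,0],[200,0,0,0.004,0,0,0],[120,0,0,0.004,0,0,0],[100,0,0,0.004,0,0,0],[100,0,0,0.004,0,0,0],[100,0,0,0.004,0,0,0]],
])

```text
t: 30.1
eef_pos: [0.4368, -0.3819, 0.0307]
ee_rot: [3.141, -0.002, -0.208]
force: [-0.2, -0.0, 0.3]
width: 0.0453
gripper_force: 0.0
```

>>> jog_arm([
  [[100,0,0,-0.1,0,0,0],[100,0,0,-0.3,0,0,0],[100,0,0,-0.5,0,0,0],[100,0,0,-0.7,0,0,0],[100,0,0,-0.8,0,0,0],[100,-0.2,0.5,-0.8,0,0,0],[100,-0.4,0.7,-0.8,0,0,0],[100,-0.4,0.7,-0.8,0,0,0]],
])

```text
t: 30.9
eef_pos: [0.338, -0.4956, 0.231]
ee_rot: [3.141, -0.003, -0.207]
force: [0.6, -1.3, -0.8]
width: 0.0538
gripper_force: 0.0
```

Run:
```python
from bd import *
q=pickle.load(open("poses.pkl","rb"));S=q["S"];P=q["P"]
print(arm.get_state()["t"],arm.get_state()["eef_pos"])
for n in("top","scene"):
    f=vision.grab_frame(n);pickle.dump(f,open(n+"4.pkl","wb"));z=.0592;u,v=proj(f,np.array([[*S[:2],z]]))[0].astype(int)
    c,a,r=green(f,(u-22,v-22,u+22,v+22));xy=least_squares(lambda k:(proj(f,np.array([[*k,z]]))-c).ravel(),S[:2]).x
    print(n,a,np.round(r[1],1),round(r[2],1),(T([0,0,-S[2]],np.array([[xy[0]-S[0],xy[1]-S[1],0]]))[0]*1000).round(1))
    # compare spatula/rest and guard areas with the first picture: best shift by template matching
    for k,(Q,pt,w) in dict(handle=(P,[-.09,0,.05],10),blade=(P,[.05,0,.005],10),guard=(q["H"],[-.01,-.1,.08],12),can1=(None,None,0)).items():
        if Q is None: continue
        u,v=proj(f,T(Q,np.array([pt])))[0].astype(int)
        t=F[n]["color"][v-w:v+w,u-w:u+w];m=cv2.matchTemplate(f["color"][v-w-6:v+w+6,u-w-6:u+w+6],t,cv2.TM_CCOEFF_NORMED)
        _,b,_,l=cv2.minMaxLoc(m);print(n,k,round(b,3),"shift px",l[0]-6,l[1]-6)
```

```text
30.9 [ 0.33800588 -0.49557105  0.23098808]
top 245 [21.5 22.5] 9.5 [2.2 0.6 0. ]
top handle 0.962 shift px 0 -4
top blade 0.989 shift px -1 0
top guard 0.998 shift px 0 0
scene 352 [25.9 16.1] 26.6 [-3.9 -1.5  0. ]
scene handle 0.891 shift px 1 1
scene blade 0.963 shift px 0 0
scene guard 0.999 shift px 0 0
```

>>> jog_arm([
  [[100,0,0,-0.2,0,0,0],[100,0.15,-0.4,-0.3,0,0,0],[100,0.2,-0.7,-0.3,0,0,0],[100,0.2,-1,-0.3,0,0,0],[100,0.2,-1,-0.3,0,0,0],[100,0.2,-1,-0.3,0,0,0],[100,0.2,-1,-0.3,0,0,0]],
])

```text
t: 31.7
eef_pos: [0.4407, -0.2566, 0.3063]
ee_rot: [-3.141, -0.004, -0.204]
force: [-0.5, -0.0, 0.0]
width: 0.0532
gripper_force: 0.0
```

>>> jog_arm([
  [[100,0,-0.3,0,0,0,0],[100,0,-0.6,0,0,0,0],[100,0,-1,0,0,0,0],[100,0,-1,0,0,0,0],[100,0,-1,0,0,0,0],[100,0,-1,0,0,0,0]],
])

```text
t: 32.3
eef_pos: [0.4919, -0.0114, 0.3051]
ee_rot: [3.142, -0.002, -0.204]
force: [-0.9, -0.4, -0.2]
width: 0.0532
gripper_force: 0.0
```

>>> jog_arm([
  [[100,0,-0.3,0,0,0,0],[100,0,-0.6,0,0,0,0],[100,0,-1,0,0,0,0],[100,0,-1,0,0,0,0],[100,0,-1,0,0,0,0],[100,0,-1,0,0,0,0]],
])

```text
t: 32.9
eef_pos: [0.5436, 0.2328, 0.3035]
ee_rot: [3.14, -0.001, -0.205]
force: [0.9, -0.0, 0.0]
width: 0.0535
gripper_force: 0.0
```

Run:
```python
from bd import *
q=pickle.load(open("poses.pkl","rb"));S=q["S"];P=q["P"]
print(arm.get_state()["t"],arm.get_state()["eef_pos"])
for n in("top","scene"):
    f=vision.grab_frame(n);z=.0592;u,v=proj(f,np.array([[*S[:2],z]]))[0].astype(int)
    c,a,r=green(f,(u-22,v-22,u+22,v+22));xy=least_squares(lambda k:(proj(f,np.array([[*k,z]]))-c).ravel(),S[:2]).x
    print(n,a,np.round(r[1],1),round(r[2],1),(T([0,0,-S[2]],np.array([[xy[0]-S[0],xy[1]-S[1],0]]))[0]*1000).round(1))
    for k,(Q,pt,w) in dict(neck=(P,[-.03,0,.05],10),tail=(P,[-.145,0,.05],10),blade=(P,[.05,0,.005],14),tip=(P,[.085,0,.005],10),guard=(q["H"],[-.01,-.1,.08],12)).items():
        u,v=proj(f,T(Q,np.array([pt])))[0].astype(int)
        t=F[n]["color"][v-w:v+w,u-w:u+w];m=cv2.matchTemplate(f["color"][v-w-6:v+w+6,u-w-6:u+w+6],t,cv2.TM_CCOEFF_NORMED)
        _,b,_,l=cv2.minMaxLoc(m);print(n,k,round(b,3),"shift px",l[0]-6,l[1]-6)
```

```text
32.9 [0.5435863  0.23281232 0.30351441]
top 446 [21.8 23.9] 11.3 [-1.1 -0.7  0. ]
top neck 0.975 shift px -1 0
top tail 0.992 shift px -1 0
top blade 0.973 shift px 0 0
top tip 0.986 shift px -1 0
top guard 0.998 shift px 0 0
scene 357 [25.9 16.1] 26.6 [-4.2 -1.5  0. ]
scene neck 0.985 shift px -1 0
scene tail 0.978 shift px 0 1
scene blade 0.993 shift px 0 0
scene tip 0.996 shift px 0 0
scene guard 0.828 shift px 3 1
```

```bash
python3 -c "
from station import arm
s=arm.get_state();print(s['force'].round(1),s['t']);print(arm.job_done())"
```

```text
[-0.9 -0.  -1.3] 33.0
the job is handed in; nothing more can be done
None
```

I handed the job in at 33 s of the 72 s limit: the heater toggle was pushed to its off stop (felt by force, not seen), the guard is shut, the LED board rests on both ledges within about 4 mm of the stand's middle, and the spatula is back in its rest to within about a camera pixel (roughly 3 mm) of where it started; I did not re-check the other bench items after the moves.

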